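# Set the bench mill's grind dial three clicks off its stop

## Robot

A 6-joint arm with a two-finger parallel gripper is mounted at the origin on the work surface; the furniture and walls round the work are solid. World frame = base frame: x ahead of the robot, y to its left, z up, the work surface at z = 0. Lengths are in m, angles in rad, forces in N, time in s.
With the tool pointing down it reaches from about 0.375 to 0.975 m from the base axis. Payload 3.8 kg.
Tool frame: the origin (TCP) lies midway between the tips of the shut fingers; the grasp point (between the pads) lies 19 mm behind it; z points along the fingers, y is the line along which they close (so a half turn about z gives the same grasp; the last joint's range is limited). The gripper opens to 85 mm and grips with 20 to 120 N. Pads are 22 mm wide; open, the fingers measure 114 mm over their backs; the gripper's body (76 mm by 85 mm) begins 54 mm behind the grasp point. The pads swing forward as they close: fully open they stand 13 mm farther back than shut.
Start: joints at [-1.368, 0.264, 1.604, -0, 1.274, -0.037], TCP at [0.16, -0.656, 0.231] pointing down, gripper open.
Joint ranges: [-2.63, 2.63], [-0.94, 2.18], [0.31, 2.57], [-1.31, 4.45], [0, 2.66], [-2.55, 2.55]. Speed limits (rad/s): [2.57, 2.57, 3.14, 3.14, 3.14, 3.14].

## Interface

Orientations are given as a rotation vector (axis times angle).
In Python, from workcell import bot gives the robot as it stands.
- The arm moves only by the tool step_arm, never from a script. Its argument "motion" is a list of rows, each a list of 5 numbers: the finger opening in cm, from 0 to 8.54, then the shift along the tool's x, y, z in cm, then the turn about the tool's z in degrees. In form: [[claw, dx, dy, dz, twist], ...]. A call has 1 to 20 rows; each row is the pose to reach, as a shift and turn from the pose commanded when the call began, along the tool's axes at that moment; what a row does not reach only later rows make up. A row lasts 1/10 s, in which the tool goes at most 50 mm and 8.59 degrees, less where a joint would pass 70% of its speed; a pose out of reach is approached as far as the arm can. A call with a gripper value outside its range is refused whole. The fingers move at their own pace and stop on an object; "force" is the grip in N (left out, the last holds). Time passes only in rows, so rows that repeat a pose let the fingers close. It gives the time, the measured TCP pose, the force, the opening and the grip force at its end, in the units of the state.
- bot.read_state(): the state, without advancing time (a new reading comes with each control period).
- bot.read_camera(name): name is "scene" or "top" or "wrist"; returns (picture, depth): 400x640x3 uint8, red, green, blue; 400x640 float32, m along the optical axis (not along the pixel's ray), 0 where there is no reading.
- bot.calibration(name): a dict with "mtx" (3x3 intrinsics, pixels), "origin" and "orientation" of the camera in the world; the wrist camera has in their place "T_tool_cam" (4x4, takes a point from camera to tool coordinates, whose origin is the TCP and whose axes are the flange's). Camera axes: x right, y up, looking along -z (the intrinsics and any distortion apply to the point x, -y, -z); pixel columns grow to the right and rows downward; lengths in m; the calibration is good to about 2 mm. A picture is of the moment at which its call begins: read the wrist's pose just before it. calibration takes no time and is no camera call.
- bot.finish_job(): hands the job in; it is judged then, once.
The state is a dict: "time": time; "q": joint angles; "joint_vel": joint speeds; "joint_torque": joint torques, N m; "tool_pos": TCP position; "tcp_rot": TCP orientation; "wrist_force": force on the tool from outside, world axes, zero at the start; "torque": the same for the moment, N m; "width": opening from 0.0 (shut) to 1.0 (fully open); "grip_force": force on a finger pad.
Only numpy, scipy, OpenCV 4.12 (cv2) and the standard library are available. Lean on these libraries where they do the work, as an engineer would, in place of code of your own. Each camera call takes 0.05 s, during which the arm holds its last target. There are 200 camera calls.

## Task

Set the bench mill for the next batch of grog: turn its grind dial (the black knob with the upright bar grip, beside the mill's hopper) clockwise, seen from above, all the way to its stop, then turn it back counter-clockwise by exactly three clicks and let go. Leave the round knob of the timer box beside it as it is.

Things in the scene. Friction and masses are not known exactly. Their poses are not given: they have to be found in the camera images.
- mill: Bench mill: fixed grey casing 110 mm deep (x), 235 wide (y), 58 high; origin: centre of its underside; its front (spout, vents) faces its -x. On top, 65 mm to +y of the origin, a round capped metal hopper (72 mm across, up to 115 mm above the table); 60 mm to -y, the grind dial on a round metal plate with seven dark ticks, one per click
- mill_dial_grip (a point): On the grind dial's upright axis at grip height, 94 mm above the table. Black disc, 60 mm across, with one upright bar grip 50 long, 14 thick, 36 tall (top 10 mm above, disc 26 mm below this point). Turns with the dial: x along the bar, y across it (pinch so), z up; white line on top marks the -x end, which points at the ticks. Turns with under 0.1 N m. Starts 1 to 3 clicks off the clockwise stop
- mill_dial (a joint): Dial angle, rad: 0 at the clockwise stop (seen from above), growing counter-clockwise to the other stop at 2.618. Spring detent every 0.436 (25 degrees), also at 0; let go near a click, it snaps in. White line at the stop: at the tick nearest the hopper, 105 degrees counter-clockwise from the mill's +x; at three clicks (1.309): straight at the mill's front (-x)
- timer_knob_mark (a point): End of the white line on the round black knob (40 mm across its flange, 21 high) of the timer box, a fixed grey casing 100 x 100 x 45 mm; the point is 14 mm off the knob's axis, 67 mm above the table. Not to be turned

How it is judged:
By the outcome, as a careful person would: the job done as asked, in the order asked, and still so for the second after the job is handed in, with the robot touching nothing.
It also fails if it takes over 35 s, if anything falls off the work surface, if the arm or the gripper's body presses on something with over 40 N, if the wrist force passes 120 N, or if a joint passes its speed limit or range.

## Working session

There is one attempt and no reset: what is moved stays moved. The work goes in short steps, Python scripts to look and compute and a tool call to move; the robot and the scene stay as the last step left them, time stands still between calls to the robot, and variables do not carry over. Pictures are saved under pics/ and viewed, at most 10 in all, crops included, and the job is handed in when it is done.

Besides the shell and the picture viewer there is one more tool, called by a JSON object that holds its "name" and its "arguments". step_arm: Moves the arm, as the interface text tells. Its arguments: {"type":"object","properties":{"motion":{"type":"array","items":{"type":"array","items":{"type":"number"}}},"force":{"type":"number"}},"required":["motion"]}

```bash
mkdir -p pics
cat > h.py <<'E'
from workcell import bot
import numpy as np, cv2
from scipy.spatial.transform import Rotation as R
def cam(name):
    s=bot.read_state(); p,d=bot.read_camera(name); c=bot.calibration(name)
    if name=="wrist":
        T=np.eye(4);T[:3,:3]=R.from_rotvec(s["tcp_rot"]).as_matrix();T[:3,3]=s["tool_pos"];T=T@np.array(c["T_tool_cam"])
    else:
        T=np.eye(4);o=np.array(c["orientation"],float)
        T[:3,:3]=o if o.shape==(3,3) else R.from_rotvec(o).as_matrix();T[:3,3]=c["origin"]
    K=np.array(c["mtx"]);v,u=np.mgrid[:400,:640]
    P=np.stack([(u-K[0,2])/K[0,0]*d,-(v-K[1,2])/K[1,1]*d,-d],-1)@T[:3,:3].T+T[:3,3]
    P[d==0]=np.nan
    return p,d,P,c,T
E
python3 - <<'E'
from h import *
for n in("top","scene"):
    p,d,P,c,T=cam(n); cv2.imwrite(f"pics/{n}0.png",p[:,:,::-1]); np.save(n+"0.npy",P); print(n,c)
s=bot.read_state();print(s)
E
```

```text
top {'mtx': array([[460.18535734,   0.        , 309.83552041],
       [  0.        , 460.18535734, 197.84661056],
       [  0.        ,   0.        ,   1.        ]]), 'origin': array([ 0.27019048, -0.01403321,  1.00929547]), 'orientation': array([ 0.1262488 , -0.18194189, -1.54852707])}
scene {'mtx': array([[416.55398519,   0.        , 317.19675415],
       [  0.        , 416.55398519, 200.61583377],
       [  0.        ,   0.        ,   1.        ]]), 'origin': array([-0.03411006,  0.71601288,  0.47349408]), 'orientation': array([ 0.43274422, -1.44231939, -2.18525079])}
{'time': 0.1, 'q': array([-1.36788225e+00,  2.64676263e-01,  1.60526029e+00,  5.58274459e-06,
        1.27369708e+00, -3.69125900e-02]), 'joint_vel': array([ 0.00099423, -0.00320972, -0.00400634,  0.00052859,  0.00205915,
        0.0007946 ]), 'joint_torque': array([ 6.78327506e-04, -5.16704965e+01, -3.68592417e+01, -1.05311932e-05,
        6.41561914e-03,  9.96564154e-06]), 'tool_pos': array([ 0.16019236, -0.65502671,  0.23007523]), 'tcp_rot': array([-3.11701341e+00, -3.75570752e-01,  2.57271592e-04]), 'wrist_force': array([ 0.18883037, -0.74922704,  0.08577788]), 'torque': array([ 0.03896118, -0.00541006, -0.02646518]), 'grip_force': 0.0, 'width': 1.001324377624498}
```

View pics/top0.png

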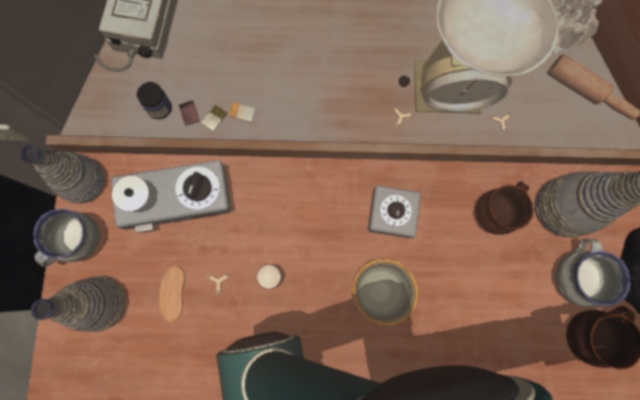

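View pics/scene0.png

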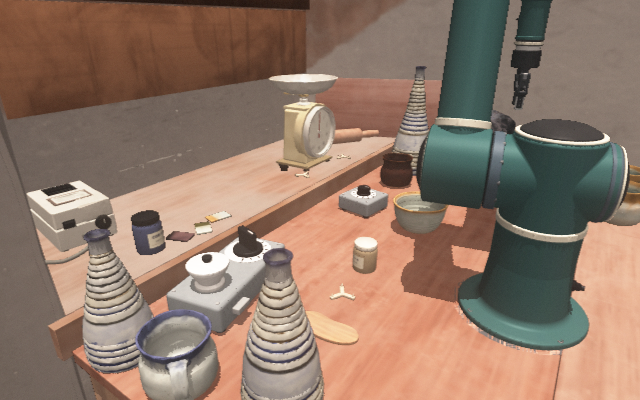

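The top view shows the mill with its hopper at about (130,193) and its dial at about (198,187). The timer box is at about (396,210), and image up is roughly +x. The scene view confirms this. Next I'll measure the mill pose.

Run:
```python
from h import *
P=np.load("top0.npy"); p=cv2.imread("pics/top0.png")
for uv in((198,187),(130,193),(115,220),(225,205),(218,165),(396,210)): print(uv,P[uv[1],uv[0]].round(3))
sub=P[150:240,100:240].reshape(-1,3)
m=(abs(sub[:,2]-.059)<.006); q=sub[m]; 
r=cv2.minAreaRect((q[:,:2]*1000).astype(np.float32)); print("top rect",r,cv2.boxPoints(r), np.median(q[:,2]))
b=sub[sub[:,2]>.09]; 
for lo,hi in((-9,.33),(.33,9)):
    pass
h=b[:,:]; print(len(h))
import scipy.cluster.vq as vq
c,l=vq.kmeans2(h[:,:2],2,seed=1,minit='++')
for k in(0,1):
    w=h[l==k]; print(c[k],len(w),w.min(0),w.max(0)); print(cv2.minAreaRect((w[:,:2]*1000).astype(np.float32)))
cv2.imwrite("pics/c.png",cv2.resize(p[150:240,100:240],None,fx=5,fy=5,interpolation=cv2.INTER_CUBIC))
```

```text
(198, 187) [0.474 0.184 0.077]
(130, 193) [0.452 0.309 0.112]
(115, 220) [0.405 0.353 0.059]
(225, 205) [0.442 0.131 0.055]
(218, 165) [0.527 0.149 0.06 ]
(396, 210) [ 0.436 -0.227  0.07 ]
top rect ((466.30224609375, 249.06654357910156), (110.0586929321289, 234.7677764892578), 10.773917198181152) [[390.29987 354.09436]
 [434.18597 123.46498]
 [542.3046  144.03873]
 [498.41852 374.6681 ]] 0.05880030827635485
1220
[0.47634304 0.18940517] 206 [0.45309306 0.17854866 0.09001282] [0.50138813 0.20268843 0.10866367]
((477.32269287109375, 190.53663635253906), (14.886373519897461, 49.16740798950195), 73.59818267822266)
[0.45357282 0.31204419] 1014 [0.41953078 0.27764765 0.09547101] [0.4894805  0.34836597 0.11904928]
((454.31878662109375, 312.86676025390625), (69.81253814697266, 70.58222961425781), 2.0987799167633057)
```

View pics/c.png

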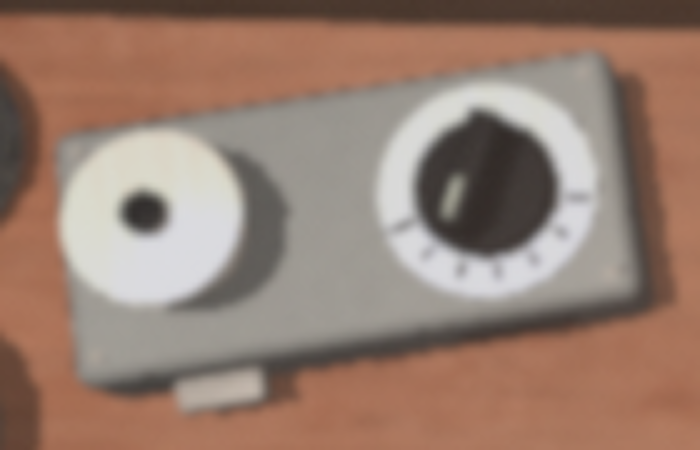

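The mill centre is at about (0.466, 0.249) with yaw 10.8°. The dial axis is at about (0.4775, 0.190). The white line points to about 164°, which is the third tick, so the dial starts 2 clicks off the stop. Before moving, I'll check that the path is clear of tall objects.

Run:
```python
from h import *
P=np.concatenate([np.load(n+"0.npy").reshape(-1,3) for n in("top","scene")]);P=P[~np.isnan(P[:,0])]
for y in np.arange(-.8,.45,.1):
    print(round(y,1),[ (lambda w: round(float(w.max()),2) if len(w) else -1)(P[(abs(P[:,0]-x)<.05)&(abs(P[:,1]-y)<.05)][:,2]) for x in np.arange(.1,.75,.1)])
```

```text
-0.8 [0.0, 0.16, 0.17, 0.06, 0.13, 0.55, 0.55]
-0.7 [0.53, 0.49, 0.1, 0.12, 0.01, 0.08, 0.12]
-0.6 [0.53, 0.53, 0.1, 0.35, 0.35, 0.06, 0.11]
-0.5 [0.01, 0.01, 0.01, 0.1, 0.1, 0.06, 0.32]
-0.4 [0.01, 0.01, 0.01, 0.1, 0.09, 0.33, 0.33]
-0.3 [0.01, 0.08, 0.08, 0.05, 0.05, 0.33, 0.33]
-0.2 [0.01, 0.08, 0.08, 0.07, 0.07, 0.06, 0.33]
-0.1 [0.01, 0.79, 0.08, 0.01, 0.01, 0.06, 0.06]
-0.0 [0.51, 0.66, 0.07, 0.01, 0.01, 0.06, 0.06]
0.1 [0.34, 0.34, 0.07, 0.06, 0.06, 0.06, 0.06]
0.2 [0.01, 0.01, 0.01, 0.07, 0.11, 0.06, 0.06]
0.3 [0.01, 0.11, 0.1, 0.12, 0.12, 0.13, 0.13]
0.4 [0.01, 0.23, 0.23, 0.09, 0.21, 0.06, 0.34]
```

{"name": "step_arm", "arguments": {"motion": [[8.5,1.1,-1.1,0,-4],[8.5,3.2,-3.4,0,-10],[8.5,6.1,-6.5,0,-18],[8.5,9.4,-9.9,0,-26],[8.5,12.6,-13.3,0,-34],[8.5,15.9,-16.8,0,-42],[8.5,19.1,-20.2,0,-50],[8,22.4,-23.6,0,-58],[7,25.6,-27.0,0,-66],[6,28.9,-30.5,0,-74],[5,31.8,-33.5,0,-82],[5,33.9,-35.8,0,-90],[5,35.4,-37.3,0,-96],[5,36.1,-38.1,0,-100],[5,36.1,-38.1,0,-100]], "force": 30}}

```text
time: 1.6
tool_pos: [0.4207, -0.1984, 0.2308]
tcp_rot: [-1.713, -2.632, -0.0]
wrist_force: [-0.2, -0.3, 0.4]
width: 0.588
grip_force: 0.0
```

```bash
cat >> h.py <<'E'
def rel(xy,z,yaw):
    s=bot.read_state(); M=R.from_rotvec(s["tcp_rot"]).as_matrix()
    y0=np.degrees(np.arctan2(M[1,0],M[0,0]))
    print("t",s["time"],"pos",s["tool_pos"].round(4),"yaw",y0.round(2),"q",np.array(s["q"]).round(2),"w",s["width"],"gf",s["grip_force"],"F",s["wrist_force"].round(2),s["torque"].round(3))
    print("d cm",(M.T@(np.r_[xy,z]-s["tool_pos"])*100).round(2),"twist",-(((yaw-y0)+180)%360-180))
E
python3 -c "
from h import *
rel((.4775,.19),.19,165.8)"
```

```text
t 1.6 pos [ 0.4207 -0.1984  0.2308] yaw 113.9 q [-0.49 -0.14  2.03  0.    1.25 -0.91] w 0.5880036030746032 gf 0.0 F [-0.24 -0.32  0.36] [-0.022 -0.056  0.008]
d cm [33.21 20.93  4.11] twist -51.90445504533585
```

{"name": "step_arm", "arguments": {"motion": [[5,1.0,0.6,0,-4],[5,3.2,2.0,0,-9],[5,6.6,4.2,0,-15],[5,10.3,6.5,0,-21],[5,14.0,8.8,0,-27],[5,17.7,11.2,0,-33],[5,21.4,13.5,0.5,-39],[5,25.1,15.8,1,-44],[5,28.5,18.0,2,-48],[5,31.2,19.7,3,-51],[5,32.7,20.6,4,-52],[5,33.2,20.9,4,-52],[5,33.2,20.9,4,-52]]}}

```text
time: 2.9
tool_pos: [0.4781, 0.1879, 0.1909]
tcp_rot: [-0.391, -3.116, 0.001]
wrist_force: [0.5, 0.3, 0.2]
width: 0.585
grip_force: 0.0
```

Run:
```python
from h import *
rel((.4775,.19),.078,165.8)
for n in("wrist","top"):
    p,d,P,c,T=cam(n); cv2.imwrite(f"pics/{n}1.png",p[:,:,::-1]); np.save(n+"1.npy",P)
P=np.load("wrist1.npy").reshape(-1,3)
w=P[(abs(P[:,2]-.102)<.006)&(np.hypot(P[:,0]-.4775,P[:,1]-.19)<.035)]; print(len(w),w.mean(0) if len(w) else 0)
if len(w)>5: print(cv2.minAreaRect((w[:,:2]*1000).astype(np.float32)))
```

```text
t 2.9 pos [0.4781 0.1879 0.1909] yaw 165.7 q [ 0.33 -0.01  1.99 -0.    1.17 -0.99] w 0.5853287416444408 gf 0.0 F [0.5  0.31 0.24] [ 0.035  0.019 -0.003]
d cm [ 0.1   0.2  11.29] twist -0.10245139354859134
1102 [0.47615118 0.19177942 0.10320177]
((477.4442138671875, 191.6456756591797), (13.944304466247559, 48.99739074707031), 75.41484069824219)
```

View pics/wrist1.png

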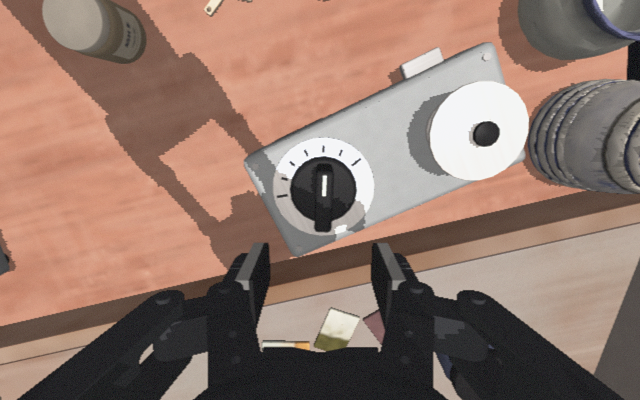

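The wrist view shows the white line at (325,185), pointing at the third tick from the hopper, so the 2-click reading holds. The bar is aligned between the fingers. I'll descend and grip.

{"name": "step_arm", "arguments": {"motion": [[5,0.1,0.3,1,0],[5,0.1,0.3,3,0],[5,0.1,0.3,5.5,0],[5,0.1,0.3,8,0],[5,0.1,0.3,10,0],[5,0.1,0.3,11,0],[5,0.1,0.3,11.2,0],[3,0.1,0.3,11.2,0],[2,0.1,0.3,11.2,0],[1,0.1,0.3,11.2,0],[1,0.1,0.3,11.2,0],[1,0.1,0.3,11.2,0],[1,0.1,0.3,11.2,0]], "force": 25}}

```text
time: 4.3
tool_pos: [0.479, 0.1904, 0.0808]
tcp_rot: [0.388, 3.115, -0.002]
wrist_force: [-0.3, -5.0, 3.7]
width: 0.158
grip_force: 28.4
```

```bash
python3 -c "
from h import *
rel((.4775,.191),.078,115.8)"
```

```text
t 4.3 pos [0.479  0.1904 0.0808] yaw 165.78 q [ 0.33  0.11  2.09 -0.    0.94 -0.99] w 0.15752112138007437 gf 28.36058020591736 F [-0.32 -5.01  3.66] [-0.825  0.057 -0.039]
d cm [0.16 0.02 0.28] twist 49.982892260877065
```

{"name": "step_arm", "arguments": {"motion": [[1,0,0,0,4],[1,0,0,0,9],[1,0,0,0,14],[1,0,0,0,19],[1,0,0,0,24],[1,0,0,0,29],[1,0,0,0,34],[1,0,0,0,39],[1,0,0,0,43],[1,0,0,0,46],[1,0,0,0,49],[1,0,0,0,51],[1,0,0,0,53],[1,0,0,0,53],[1,0,0,0,53]]}}

```text
time: 5.8
tool_pos: [0.4782, 0.1892, 0.0808]
tcp_rot: [1.732, 2.617, -0.006]
wrist_force: [-3.4, -9.0, 6.6]
width: 0.158
grip_force: 45.1
```

Run:
```python
from h import *
rel((.4775,.191),.078,190.8)
p,d,P,c,T=cam("wrist"); cv2.imwrite("pics/w2.png",p[:,:,::-1])
```

```text
t 5.8 pos [0.4782 0.1892 0.0808] yaw 113.01 q [ 0.33  0.11  2.09 -0.01  0.95 -0.07] w 0.15830165138149765 gf 45.131139694713056 F [-3.37 -8.99  6.59] [-1.438  0.32   1.112]
d cm [0.19 0.01 0.28] twist -77.79119522039326
```

View pics/w2.png

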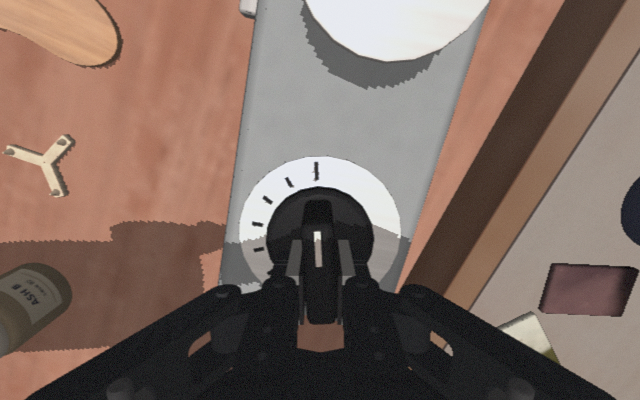

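The moment about z is 1.1 N m and the line points at the tick nearest the hopper, (317,170). The dial is at the stop, so I'll turn back 75° to yaw 190.8.

{"name": "step_arm", "arguments": {"motion": [[1,0,0,0,-3],[1,0,0,0,-7],[1,0,0,0,-12],[1,0,0,0,-17],[1,0,0,0,-22],[1,0,0,0,-27],[1,0,0,0,-32],[1,0,0,0,-37],[1,0,0,0,-42],[1,0,0,0,-47],[1,0,0,0,-52],[1,0,0,0,-57],[1,0,0,0,-62],[1,0,0,0,-67],[1,0,0,0,-71],[1,0,0,0,-74],[1,0,0,0,-76],[1,0,0,0,-78],[1,0,0,0,-78],[1,0,0,0,-78]]}}

```text
time: 7.85
tool_pos: [0.4789, 0.1911, 0.0808]
tcp_rot: [-0.293, 3.126, -0.001]
wrist_force: [-0.3, -3.9, 6.9]
width: 0.154
grip_force: 28.8
```

```bash
python3 -c "
from h import *
rel((.4775,.191),.078,190.8)"
```

```text
t 7.85 pos [0.4789 0.1911 0.0808] yaw -169.29 q [ 0.33  0.11  2.09 -0.    0.94 -1.42] w 0.15370815273218436 gf 28.794872760772705 F [-0.33 -3.9   6.9 ] [-0.628  0.202  0.031]
d cm [0.14 0.02 0.28] twist -0.09026856192906507
```

Yaw is 190.7°. I'll release and lift straight up.

{"name": "step_arm", "arguments": {"motion": [[2,0,0,0,0],[3,0,0,0,0],[4,0,0,0,0],[5,0,0,0,0],[5,0,0,0,0],[5,0,0,-1,0],[5,0,0,-3,0],[5,0,0,-6,0],[5,0,0,-9,0],[5,0,0,-12,0],[5,0,0,-14,0],[5,0,0,-14,0],[5,0,0,-14,0]]}}

```text
time: 9.15
tool_pos: [0.4781, 0.1914, 0.2198]
tcp_rot: [-0.294, 3.127, 0.001]
wrist_force: [0.1, 0.2, -1.2]
width: 0.586
grip_force: 0.0
```

Run:
```python
from h import *
rel((.4775,.191),.2,190.8)
p,d,P,c,T=cam("wrist"); cv2.imwrite("pics/w3.png",p[:,:,::-1])
P=P.reshape(-1,3)
w=P[(abs(P[:,2]-.102)<.006)&(np.hypot(P[:,0]-.4775,P[:,1]-.19)<.035)]
print(len(w),cv2.minAreaRect((w[:,:2]*1000).astype(np.float32)))
```

```text
t 9.15 pos [0.4781 0.1914 0.2198] yaw -169.26 q [ 0.33 -0.03  1.96  0.    1.22 -1.43] w 0.5856314371435543 gf 0.0 F [ 0.1   0.22 -1.17] [0.062 0.06  0.014]
d cm [ 0.07 -0.03  1.98] twist -0.06365943756338766
891 ((477.3734436035156, 190.9472198486328), (49.00712585449219, 13.280263900756836), 11.02353286743164)
```

View pics/w3.png

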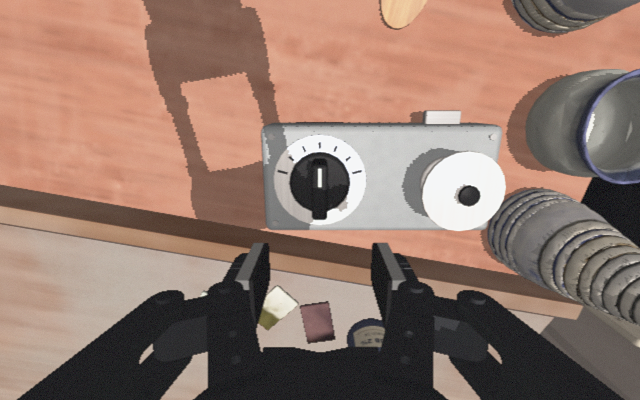

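The line at (320,178) points straight at the middle tick on the mill's front side. The bar measures 11.0° against the expected 10.8°, and the gripper is clear.

```bash
python3 -c "
from workcell import bot
print(bot.finish_job())"
```

```text
the job is handed in; nothing more can be done
None
```

I turned the grind dial clockwise to its stop, then back three clicks and let go; the final picture shows its line at the middle tick, straight at the mill's front. I did not touch the timer knob, and the job was handed in at about 9 s.

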